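# Wedge a rocking block heater

## Robot

A 6-joint arm with a two-finger parallel gripper is mounted at the origin on a cart in front of the work surface, level with it; the furniture and walls round the work are solid. World frame = base frame: x ahead of the robot, y to its left, z up, the work surface at z = 0. Lengths are in m, angles in rad, forces in N, time in s.
With the tool pointing down it reaches from about 0.425 to 0.95 m from the base axis. Payload 3.5 kg.
Tool frame: the origin (TCP) lies at the very end of the fingers, on their centre line; the grasp point (between the pads) lies 19 mm behind it; z points along the fingers, y is the line along which they close (so a half turn about z gives the same grasp; the last joint's range is limited). The gripper opens to 85 mm and grips with 20 to 120 N. Pads are 22 mm wide; open, the fingers measure 114 mm over their backs; the gripper's body (76 mm by 85 mm) begins 54 mm behind the grasp point. The pads swing forward as they close: fully open they stand 13 mm farther back than shut.
Start: joints at [1.014, 0.286, 1.577, -0, 1.279, -0.15], TCP at [0.267, 0.62, 0.231] pointing down, gripper open.
Joint ranges: [-2.77, 2.77], [-0.9, 2.22], [0.21, 2.48], [-1.53, 4.67], [0.24, 2.81], [-2.84, 2.84]. Speed limits (rad/s): [2.79, 2.79, 3.14, 3.14, 3.14, 3.14].

## Interface

Orientations are given as a unit quaternion [x, y, z, w].
In Python, from plant import ctrl gives the robot as it stands.
- The arm moves only by the tool carry_out, never from a script. Its argument "deltas" is one flat list of numbers, 6 for each row, row after row: the shift along the tool's x, y, z in m, then the turn, a rotation vector about the tool's x, y, z in rad. A call has 1 to 5 rows; each row is the pose to reach, as a shift and turn from the pose commanded when the call began, along the tool's axes at that moment; what a row does not reach only later rows make up. A row lasts 1/8 s, in which the tool goes at most 62.5 mm and 10.7 degrees, less where a joint would pass 70% of its speed; a pose out of reach is approached as far as the arm can. A call with a gripper value outside its range is refused whole. "grip" is the opening in per cent of the stroke, from 0 (shut) to 100 (fully open), set as the call begins (left out, the last holds). The fingers move at their own pace and stop on an object; "grip_force" is the grip in N (left out, the last holds). Time passes only in rows, so rows that repeat a pose let the fingers close. It gives the time, the measured TCP pose, the force, the opening and the grip force at its end, in the units of the state.
- ctrl.get_state(): the state, without advancing time (a new reading comes with each control period).
- ctrl.read_camera(name): name is "scene" or "top" or "wrist"; returns (picture, depth): 480x640x3 uint8, red, green, blue; 480x640 float32, m along the optical axis (not along the pixel's ray), 0 where there is no reading.
- ctrl.camera_model(name): a dict with "intrinsics" (3x3 intrinsics, pixels), "extrinsics" (4x4, takes a point from world to camera coordinates); the wrist camera has in their place "hand_eye" (4x4, takes a point from camera to tool coordinates, whose origin is the TCP and whose axes are the flange's). Camera axes: x right, y down, z forward; pixel columns grow to the right and rows downward; lengths in m; the calibration is good to about 2 mm. The wrist camera is an equidistant fisheye: a pixel r from the principal point sees the ray r / f radians off the axis. A picture is of the moment at which its call begins: read the wrist's pose just before it. camera_model takes no time and is no camera call.
- ctrl.sign_off(): hands the job in; it is judged then, once.
Trained networks look in the newest picture that a camera, given by its name, has taken for a name from the list of things; names that differ only in an ending like _2 or _b are one class to them, and where a whole thing is asked for, a point or a joint stands for the part that bears it (a point fixed in the world has none). Each returns a list of dicts, best first, with "score" (0 to 1); they miss things now and then, are a little off and sometimes report something else, mostly with a low value. They report only what shows in the picture. A call takes as long as a camera call. They do not tell look-alikes from the thing itself.
- ctrl.find_in(camera, query): "uv" ([column, row] in pixels, amid what is visible of it).
The state is a dict: "time": time; "qpos": joint angles; "dq": joint speeds; "joint_efforts": joint torques, N m; "eef_pos": TCP position; "tcp_rot": TCP orientation; "contact_force": force on the tool from outside, world axes, zero at the start; "wrist_torque": the same for the moment, N m; "opening": opening from 0.0 (shut) to 1.0 (fully open); "finger_force": force on a finger pad.
Only numpy, scipy, OpenCV 4.12 (cv2) and the standard library are available. Lean on these libraries where they do the work, as an engineer would, in place of code of your own. Each camera call takes 0.05 s, during which the arm holds its last target. There are 200 camera calls.

## Task

The block heater rocks because its front-left foot is too short. Without grasping or lifting anything, push the loose rubber wedge along the bench, thin edge first, under that foot until it sits snug and the heater no longer rocks, then test it by pressing firmly straight down with the fingertips on the round cap above that foot. The program finishes while still holding that press; leave the heater where it stands, level, and do not disturb the things around it.

Things in the scene. Friction and masses are not known exactly. Their poses are not given: they have to be found in the camera images.
- heater: white tube heater, case 160 (x) x 136 (y) x 46 mm on four feet, aluminium block with 12 wells on top, dark control strip in front; 0.7 to 1.1 kg. Origin on the bench under its middle; x to its back, y to its left, z up. Case underside z = 18, top 64, block top 73 mm. Feet 20 mm in diameter at (+-62, +-50) mm. It stands level on three feet; 2 to 6 N on the front-left cap tip it down
- short_foot (a point): centre of the underside of the short front-left foot (20 mm in diameter). It hangs 4 to 7 mm above the bench (differs each time); its outer edge lies 8 mm inside the case's front face. About 2 to 5 N of push on the wedge, once it meets the foot, seats it; more may shove or lift the heater
- press_spot (a point): centre of the top of the round cap (28 mm in diameter, 5 mm high) over the short foot, 69 mm above the bench when level: press down here. Unwedged, it gives way by 4 mm or more; wedged, by under 2 mm
- wedge: black rubber wedge, 84 x 42 mm, 0.1 kg, lying in front of the short foot, thin edge towards it. Origin on its underside; x points to the thin edge. Sloped top: 14.5 mm high at x = -36 mm, falling evenly to 1.8 mm at x = +36 mm (thin edge). Behind, an upright heel 24 mm high from x = -36 to -48 mm; push on its flat back. Friction on the bench about 0.6; once jammed it stays by friction
- wedge_tip (a point): middle of the wedge's thin edge, on the bench
- wedge_heel (a point): middle of the flat back face of the wedge's heel (42 mm wide, 24 mm high), 12 mm above the bench
- heater_cap: the round cap over the short foot, as a part of the heater; origin at the centre of its underside, 64 mm above the bench
- timer: bystander: small white bench timer, 44 x 64 x 33 mm, loose, to the right of the wedge; origin under its middle
- control_vial: bystander: small vial, 25 mm in diameter, 45 mm high, standing loose to the left of the heater; origin under its middle
- tip_box: bystander: pipette tip box, 85 x 118 x 66 mm, loose, to the right of the heater; origin under its middle
- label_roll: bystander: roll of labels, 74 mm in diameter, 30 mm high, lying loose behind the heater; origin under its middle
Things that resemble listed ones, but are neither listed nor needed, are in the scene too. There is more than one size of the wedge; the job needs the middle-sized.

How it is judged:
By the outcome, as a careful person would: the job done as asked, in the order asked, and still so for the second after the job is handed in, while the arm keeps its last pose, push and grip.
It also fails if it takes over 58 s, if anything falls off the work surface, if the arm or the gripper's body presses on something with over 40 N, if the wrist force passes 120 N, or if a joint passes its speed limit or range.

## Working session

There is one attempt and no reset: what is moved stays moved. The work goes in short steps, Python scripts to look and compute and a tool call to move; the robot and the scene stay as the last step left them, time stands still between calls to the robot, and variables do not carry over. Pictures are saved under pics/ and viewed, at most 10 in all, crops included, and the job is handed in when it is done.

Besides the shell and the picture viewer there is one more tool, called after "Emit:" as name(argument=value, ...), one argument or row to a line, values as JSON. carry_out: Moves the arm, as the interface text tells. Its arguments: {"type":"object","properties":{"deltas":{"type":"array"},"grip":{"type":"number"},"grip_force":{"type":"number"}},"required":["deltas"]}

```bash
mkdir -p pics; cat > h.py <<'E'
import numpy as np, cv2
from plant import ctrl
from scipy.spatial.transform import Rotation as R
def world(cam,uv,depth,win=2):
    m=ctrl.camera_model(cam);K=np.array(m["intrinsics"]);E=np.array(m["extrinsics"])
    u,v=int(round(uv[0])),int(round(uv[1]))
    d=depth[max(0,v-win):v+win+1,max(0,u-win):u+win+1];d=d[d>0]
    if not len(d): return None
    z=np.median(d);p=np.linalg.inv(K)@[uv[0],uv[1],1]*z
    return (np.linalg.inv(E)@np.r_[p,1])[:3]
def cloud(cam,depth):
    m=ctrl.camera_model(cam);K=np.array(m["intrinsics"]);E=np.array(m["extrinsics"])
    v,u=np.mgrid[:480,:640];p=np.stack([u,v,np.ones_like(u)],-1)@np.linalg.inv(K).T*depth[...,None]
    return (p-E[:3,3])@E[:3,:3]
def proj(cam,P):
    m=ctrl.camera_model(cam);p=np.array(m["extrinsics"])@np.r_[P,1];q=np.array(m["intrinsics"])@p[:3];return q[:2]/q[2]
E
python3 - <<'E'
from h import *
np.set_printoptions(precision=4,suppress=True)
for c in ["top","scene"]:
    p,d=ctrl.read_camera(c); cv2.imwrite(f"pics/{c}0.png",p[...,::-1]); np.savez(f"{c}0.npz",p=p,d=d)
    for q in ["heater","wedge","wedge_tip","wedge_heel","press_spot","short_foot","timer","control_vial"]:
        for r in ctrl.find_in(c,q)[:4]: print(c,q,np.round(r["uv"]),round(r["score"],2),world(c,r["uv"],d))
s=ctrl.get_state();print(s["time"],s["eef_pos"],s["tcp_rot"],s["contact_force"],s["opening"])
E
```

```text
top heater [307. 204.] 0.81 [ 0.5598 -0.3778  0.0732]
top wedge [258. 351.] 0.89 [ 0.289  -0.2818  0.0134]
top wedge [352. 326.] 0.76 [ 0.3357 -0.4602  0.0062]
top wedge [306. 296.] 0.66 [ 0.3928 -0.3735  0.0101]
top wedge_tip [353. 323.] 0.9 [ 0.3403 -0.4617  0.0069]
top wedge_tip [259. 351.] 0.75 [ 0.2899 -0.2843  0.013 ]
top wedge_tip [307. 297.] 0.69 [ 0.3899 -0.3739  0.0101]
top wedge_heel [259. 351.] 0.86 [ 0.2891 -0.2842  0.013 ]
top wedge_heel [309. 204.] 0.66 [ 0.5596 -0.3818  0.073 ]
top wedge_heel [352. 322.] 0.65 [ 0.342  -0.4597  0.0071]
top wedge_heel [306. 294.] 0.59 [ 0.3952 -0.3725  0.009 ]
top press_spot [308. 203.] 0.82 [ 0.5628 -0.3794  0.0734]
top timer [369. 270.] 0.91 [ 0.4415 -0.4924  0.0273]
top control_vial [246. 216.] 0.44 [ 0.5428 -0.262   0.041 ]
top control_vial [306. 205.] 0.19 [ 0.5592 -0.3767  0.0733]
scene heater [298. 253.] 0.77 [ 0.5245 -0.3574  0.0646]
scene heater [342. 316.] 0.75 [ 0.3843 -0.3726  0.0103]
scene wedge [391. 318.] 0.96 [ 0.3418 -0.4491  0.0076]
scene wedge [340. 317.] 0.6 [ 0.384  -0.3677  0.0127]
scene wedge_tip [341. 318.] 0.86 [ 0.3809 -0.3669  0.0118]
scene wedge_tip [325. 379.] 0.77 [ 0.278  -0.2743  0.0151]
scene wedge_tip [395. 319.] 0.65 [ 0.3366 -0.4547  0.0062]
scene wedge_heel [396. 315.] 0.71 [ 0.3441 -0.4605  0.0071]
scene wedge_heel [340. 314.] 0.69 [ 0.3912 -0.3729  0.0091]
scene wedge_heel [322. 378.] 0.61 [ 0.2819 -0.2707  0.0144]
scene press_spot [297. 249.] 0.96 [ 0.5313 -0.3607  0.0672]
scene press_spot [342. 316.] 0.46 [ 0.3847 -0.3728  0.0108]
scene timer [373. 278.] 0.88 [ 0.4338 -0.4717  0.022 ]
scene control_vial [245. 282.] 0.63 [ 0.5341 -0.2497  0.0286]
scene control_vial [297. 251.] 0.16 [ 0.529  -0.3577  0.0651]
0.9 [0.267  0.6199 0.2314] [ 0.202   0.9794  0.     -0.    ] [-0.7527  0.5844  0.5639] 0.9966556564738928
```

View pics/top0.png

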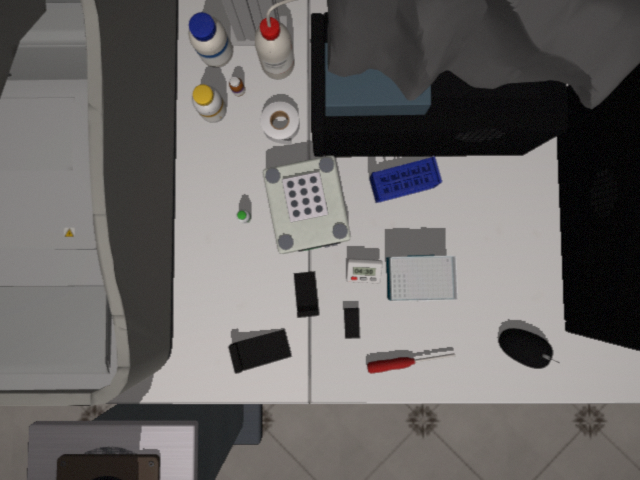

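View pics/scene0.png

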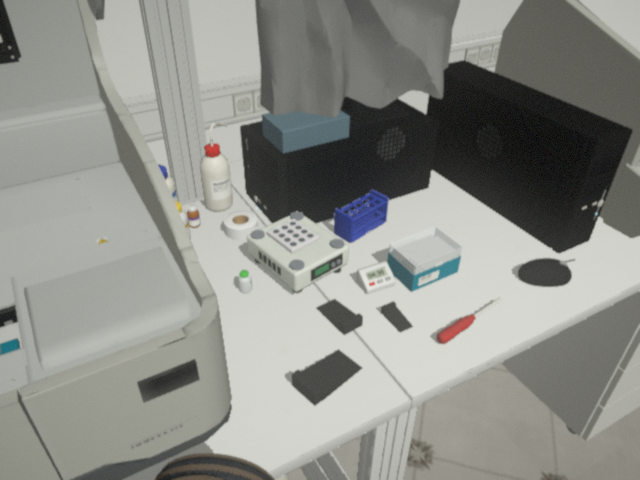

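The top picture shows three wedges: large at (260,350), middle at (306,294), small at (352,320). The heater is at (307,204), with its front-left cap at about (286,242). Going by length (about 60, 44 and 33 px at roughly 1.9 mm/px), the one at (306,294) is the 84 mm wedge. I'll measure it, check in a crop and look for obstacles.

```bash
python3 - <<'E'
from h import *
np.set_printoptions(precision=4,suppress=True)
f=np.load("top0.npz");p,d=f["p"],f["d"];W=cloud("top",d)
gray=cv2.cvtColor(p,cv2.COLOR_RGB2GRAY)
for n,(c0,c1,r0,r1) in {"mid":(288,325,265,325),"big":(222,300,322,380),"small":(338,364,298,342)}.items():
    m=np.zeros((480,640),bool);m[r0:r1,c0:c1]=True
    m&=(gray<45)&(d>0)&(W[...,2]>-.01)
    P=W[m];(c,s,a)=cv2.minAreaRect(P[:,:2].astype(np.float32)*1000)
    box=cv2.boxPoints((c,s,a));print(n,np.round(c),np.round(s),round(a,1),len(P),P[:,2].max());print(np.round(box))
    # height along long axis
    q=P[:,:2]-P[:,:2].mean(0);ax=np.linalg.svd(q,full_matrices=False)[2][0]
    ax*=np.sign(ax[0]);t=q@ax;print(" axis",ax,np.degrees(np.arctan2(ax[1],ax[0])),[round(float(np.median(P[(t>=a)&(t<b),2]))*1000,1) for a,b in zip(np.linspace(t.min(),t.max(),9)[:-1],np.linspace(t.min(),t.max(),9)[1:]) if ((t>=a)&(t<b)).any()])
# heater: points at height 0.055-0.072
m=np.zeros((480,640),bool);m[150:262,258:354]=True
P=W[m&(W[...,2]>.05)];c,s,a=cv2.minAreaRect(P[:,:2].astype(np.float32)*1000);print("heater",c,s,a);print(cv2.boxPoints((c,s,a)))
for uv in [(273,175),(326,164),(286,242),(341,229)]:print(uv,world("top",uv,d))
# heights grid, base sector
for c in ["top","scene"]:
    D=np.load(c+"0.npz")["d"];V=cloud(c,D)[D>0]
    print(c)
    for x in np.arange(-.1,.9,.1):
        print("x%.1f"%x,[ (round(float(np.percentile(V[k,2],99)),2) if (k:=(abs(V[:,0]-x-.05)<.05)&(abs(V[:,1]-y)<.05)).any() else None) for y in np.arange(.7,-.75,-.1)])
cv2.imwrite("pics/crop0.png",cv2.resize(p[140:380,220:380,::-1],None,fx=2.5*1,fy=2.5,interpolation=cv2.INTER_CUBIC))
E
```

```text
mid [ 397. -372.] [80. 38.] 6.1 848 0.028229575348085248
[[ 355. -358.]
 [ 359. -396.]
 [ 439. -387.]
 [ 435. -349.]]
 axis [0.995  0.0995] 5.708302381809932 [23.7, 13.8, 11.8, 10.2, 8.4, 6.2, 5.3, 3.2]
big [ 291. -286.] [ 52. 103.] 14.4 1590 0.03461916767495518
[[ 253. -242.]
 [ 279. -342.]
 [ 329. -329.]
 [ 303. -229.]]
 axis [ 0.2375 -0.9714] -76.26258620667254 [30.6, 18.1, 15.3, 12.9, 11.1, 8.5, 6.5, 4.1]
small [ 341. -459.] [56. 25.] 1.3 385 0.020335315723180543
[[ 313. -447.]
 [ 314. -472.]
 [ 370. -471.]
 [ 369. -446.]]
 axis [0.9986 0.0533] 3.0548541623556735 [2.6, 4.0, 5.0, 6.1, 7.5, 8.6, 9.8, 15.9]
heater (555.9522094726562, -375.36358642578125) (164.58738708496094, 218.38760375976562) 87.28971862792969
[[ 442.9892 -452.4019]
 [ 661.1326 -462.7285]
 [ 668.9152 -298.3253]
 [ 450.7719 -287.9987]]
(273, 175) [ 0.6145 -0.3157  0.0694]
(326, 164) [ 0.6339 -0.4123  0.0692]
(286, 242) [ 0.4922 -0.3393  0.069 ]
(341, 229) [ 0.515  -0.4386  0.069 ]
top
x-0.1 [-0.89, -0.89, -0.89, -0.89, None, None, None, None, -0.19, -0.79, -0.89, -0.89, -0.89, -0.89, -0.89]
x0.0 [None, None, None, 
[... 1075 characters left out ...]
 0.0, 0.0, 0.0, 0.0, 0.0, 0.0, 0.0]
x0.2 [None, None, None, None, None, None, 0.24, 0.24, 0.24, 0.03, 0.02, 0.0, 0.02, 0.02, 0.02]
x0.3 [None, None, None, None, None, None, 0.25, 0.25, 0.27, 0.0, 0.02, 0.02, 0.07, 0.07, 0.03]
x0.4 [None, None, None, None, None, None, 0.25, 0.25, 0.32, 0.0, 0.07, 0.07, 0.07, 0.07, 0.0]
x0.5 [None, None, None, None, None, None, 0.23, 0.23, 0.34, 0.04, 0.07, 0.08, 0.07, 0.06, 0.0]
x0.6 [None, None, None, None, None, None, 0.23, 0.23, 0.52, 0.0, 0.07, 0.24, 0.33, 0.4, 0.38]
x0.7 [None, None, None, None, None, None, 0.33, 0.49, 0.49, 0.09, 0.03, 0.46, 0.46, 0.45, 0.43]
x0.8 [None, None, None, None, None, None, 0.33, 0.49, 0.49, 0.45, 0.44, 0.19, None, 0.21, None]
```

View pics/crop0.png

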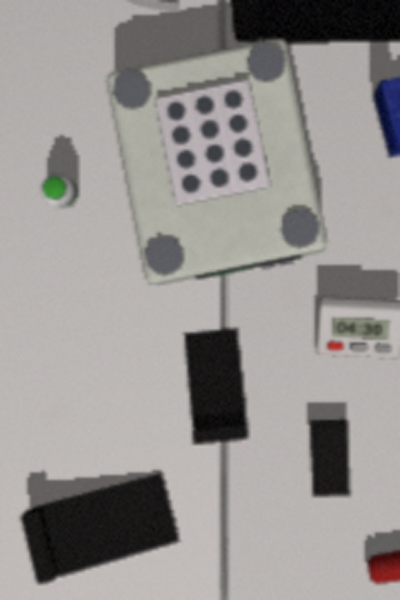

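The crop shows the middle wedge at crop (217,385), with its heel towards the robot and its thin edge towards the heater. It measures 80 x 38 mm and its heel is about 24 mm high, so it is the right one. The large one measures 103 x 52 mm and the small one 56 x 25 mm. The cap above the short foot is at about (0.492,-0.340). Next I'll swing the arm over, high above the machine.

```bash
cat >> h.py <<'E'
def rows(wps,cur=None):
    """wps: list of (x,y,z,yaw of tool x, deg), tool down; prints calls of 5 rows; assumes commanded = cur"""
    def T(w):
        c,s=np.cos(np.radians(w[3])),np.sin(np.radians(w[3]))
        return np.array([[c,s,0],[s,-c,0],[0,0,-1.]]),np.array(w[:3])
    st=ctrl.get_state()
    if cur is None:
        M=R.from_quat(st["tcp_rot"]).as_matrix();cur=(*st["eef_pos"],np.degrees(np.arctan2(M[1,0],M[0,0])))
    print("cur",np.round(cur,4),"t",st["time"])
    for i in range(0,len(wps),5):
        R0,p0=T(cur);out=[]
        for w in wps[i:i+5]:
            Rw,pw=T(w);out+=[*np.round(R0.T@(pw-p0),4),*np.round(R.from_matrix(R0.T@Rw).as_rotvec(),3)]
        print([float(v) for v in np.array(out)+0.0]);cur=wps[i+4] if i+4<len(wps) else None
E
python3 - <<'E'
from h import *
for i,w in enumerate([0]):pass
wp=[(.267,.62,.231+.06*k,156.7) for k in (1,2)]
N=20
for k in range(1,N+1):
    a=np.radians(66.7-k*(66.7+45)/N);r=.675-.135*min(1,k/8);wp.append((r*np.cos(a),r*np.sin(a),min(.43,.351+.02*k),156.7-k*150.7/N))
wp=wp[:20]+[wp[20],wp[21]]
rows(wp)
print(ctrl.camera_model("wrist"))
E
```

```text
cur [  0.267    0.6199   0.2314 156.6943] t 0.9
[0.0001, 0.0001, -0.0596, 0.0, 0.0, 0.0, 0.0001, 0.0001, -0.1196, 0.0, 0.0, 0.0, -0.064, -0.02, -0.1396, 0.0, 0.0, 0.131, -0.1242, -0.0459, -0.1596, 0.0, 0.0, 0.263, -0.18, -0.0771, -0.1796, 0.0, 0.0, 0.394]
[-0.0608, -0.0136, -0.019, 0.0, 0.0, 0.132, -0.1184, -0.033, -0.019, 0.0, 0.0, 0.263, -0.1722, -0.0577, -0.019, 0.0, 0.0, 0.395, -0.2217, -0.0872, -0.019, 0.0, 0.0, 0.526, -0.2666, -0.1207, -0.019, 0.0, 0.0, 0.658]
[-0.0513, 0.0117, 0.0, 0.0, 0.0, 0.132, -0.1035, 0.0183, 0.0, 0.0, 0.0, 0.263, -0.1561, 0.0198, 0.0, 0.0, 0.0, 0.395, -0.2086, 0.0162, 0.0, 0.0, 0.0, 0.526, -0.2605, 0.0074, 0.0, 0.0, 0.0, 0.658]
[-0.0486, 0.0202, 0.0, 0.0, 0.0, 0.132, -0.0989, 0.0355, 0.0, 0.0, 0.0, 0.263, -0.1505, 0.0459, 0.0, 0.0, 0.0, 0.395, -0.2028, 0.0513, 0.0, 0.0, 0.0, 0.526, -0.2555, 0.0515, 0.0, 0.0, 0.0, 0.658]
[-0.0445, 0.0281, 0.0, 0.0, 0.0, 0.132, -0.0915, 0.0518, 0.0, 0.0, 0.0, 0.263]
{'intrinsics': array([[371.64829954,   0.        , 323.35756529],
       [  0.        , 371.64829954, 239.22609078],
       [  0.        ,   0.        ,   1.        ]]), 'hand_eye': array([[ 1.99536657e-04, -9.49654490e-01, -3.13299076e-01,
         8.13383580e-02],
       [ 9.99999269e-01,  5.63112755e-04, -1.06998734e-03,
        -1.58882318e-03],
       [ 1.19254099e-03, -3.13298633e-01,  9.49653908e-01,
        -1.42175261e-01],
       [ 0.00000000e+00,  0.00000000e+00,  0.00000000e+00,
         1.00000000e+00]])}
```

Emit:
carry_out(
  deltas=[0,0,-0.06,0,0,0,0,0,-0.12,0,0,0,-0.06,-0.02,-0.14,0,0,0.13,-0.12,-0.045,-0.16,0,0,0.26,-0.18,-0.077,-0.18,0,0,0.394],
  grip=0,
  grip_force=20,
)

```text
time: 1.52
eef_pos: [0.3922, 0.4899, 0.407]
tcp_rot: [0.392, 0.92, 0.0, 0.0]
contact_force: [0.6, 1.1, -0.1]
opening: -0.004
finger_force: 0.0
```

Emit:
carry_out(
  deltas=[-0.06,-0.014,-0.019,0,0,0.132,-0.118,-0.033,-0.019,0,0,0.263,-0.172,-0.058,-0.019,0,0,0.395,-0.222,-0.087,-0.019,0,0,0.526,-0.267,-0.121,-0.019,0,0,0.658],
)

```text
time: 2.15
eef_pos: [0.4905, 0.2132, 0.4253]
tcp_rot: [0.668, 0.744, 0.0, 0.0]
contact_force: [0.8, 0.1, -0.5]
opening: -0.0
finger_force: 0.0
```

Emit:
carry_out(
  deltas=[-0.051,0.012,0,0,0,0.132,-0.104,0.018,0,0,0,0.263,-0.156,0.02,0,0,0,0.395,-0.209,0.016,0,0,0,0.526,-0.26,0.007,0,0,0,0.658],
)

```text
time: 2.78
eef_pos: [0.526, -0.0442, 0.4253]
tcp_rot: [0.873, 0.488, 0.0, 0.0]
contact_force: [0.3, 0.2, 0.6]
opening: -0.0
finger_force: 0.0
```

Emit:
carry_out(
  deltas=[-0.049,0.02,0,0,0,0.132,-0.099,0.036,0,0,0,0.263,-0.15,0.046,0,0,0,0.395,-0.203,0.051,0,0,0,0.526,-0.255,0.052,0,0,0,0.658],
)

```text
time: 3.4
eef_pos: [0.4373, -0.2888, 0.4253]
tcp_rot: [0.984, 0.18, 0.0, 0.0]
contact_force: [0.0, 0.1, 0.0]
opening: -0.004
finger_force: 0.0
```

Emit:
carry_out(
  deltas=[-0.045,0.028,0,0,0,0.132,-0.092,0.052,0,0,0,0.263,-0.092,0.052,0.05,0,0,0.263,-0.092,0.052,0.1,0,0,0.263],
)

```text
time: 3.9
eef_pos: [0.3704, -0.3699, 0.325]
tcp_rot: [0.999, 0.051, 0.001, 0.001]
contact_force: [0.2, 0.3, -0.4]
opening: -0.002
finger_force: 0.0
```

```bash
cat >> h.py <<'E'
def wcloud(depth,st):
    m=ctrl.camera_model("wrist");K=m["intrinsics"];v,u=np.mgrid[:480,:640]
    x=(u-K[0,2])/K[0,0];y=(v-K[1,2])/K[1,1];th=np.hypot(x,y);k=np.tan(th)/np.maximum(th,1e-9)
    p=np.stack([x*k,y*k,np.ones_like(x)],-1)*depth[...,None];H=m["hand_eye"]
    p=p@H[:3,:3].T+H[:3,3];return p@R.from_quat(st["tcp_rot"]).as_matrix().T+st["eef_pos"]
def look(name):
    st=ctrl.get_state();p,d=ctrl.read_camera("wrist");cv2.imwrite(f"pics/{name}.png",p[...,::-1]);np.savez(name,p=p,d=d)
    return p,d,wcloud(d,st)
def wedge_fit(p,d,W,c=(.397,-.372),rad=.06):
    g=cv2.cvtColor(p,cv2.COLOR_RGB2GRAY);m=((g<50)&(d>0)&(np.hypot(W[...,0]-c[0],W[...,1]-c[1])<rad)&(W[...,2]<.05)).astype(np.uint8)
    n,l,s,_=cv2.connectedComponentsWithStats(m);k=1+np.argmax(s[1:,4]);P=W[l==k];return P
def ctop(P):
    c,s,a=cv2.minAreaRect((P[:,:2]*1000).astype(np.float32));s=list(s)
    if s[0]<s[1]:a+=90;s=s[::-1]
    a=(a+90)%180-90;return np.round(c,1),np.round(s,1),round(a,1)
E
python3 - <<'E'
from h import *
np.set_printoptions(precision=4,suppress=True)
p,d,W=look("w1")
P=wedge_fit(p,d,W);print("wedge",ctop(P),len(P),P[:,2].min(),P[:,2].max())
print("table z",np.median(W[(abs(W[...,0]-.39)<.06)&(abs(W[...,1]+.43)<.02)],0))
P=W[(W[...,2]>.058)&(W[...,2]<.085)&(d>0)&(abs(W[...,0]-.56)<.13)&(abs(W[...,1]+.376)<.1)];print("heater",ctop(P),len(P))
P=W[(W[...,2]>.0665)&(W[...,2]<.0715)&(d>0)&(np.hypot(W[...,0]-.4925,W[...,1]+.34)<.03)];print("cap",P.min(0),P.max(0),P.mean(0),ctop(P))
for q in ["press_spot","heater_cap","wedge_tip","wedge_heel","timer"]:
    for r in ctrl.find_in("wrist",q)[:3]:
        u,v=np.round(r["uv"]).astype(int);print(q,u,v,round(r["score"],2),W[v,u])
E
```

```text
wedge (array([ 394.9, -374.1]), array([79.6, 37.2]), 5.8) 2033 -0.0009407557488110285 0.025548661809169093
table z [ 0.3848 -0.4193  0.405 ]
heater (array([ 538.4, -382. ]), array([136.3, 115.1]), -79.1) 11702
cap [ 0.4769 -0.3542  0.0665] [ 0.5042 -0.3273  0.0708] [ 0.4906 -0.3408  0.0685] (array([ 490.6, -340.7]), array([27.3, 26.3]), 5.8)
press_spot 349 48 0.86 [ 0.532  -0.3827  0.063 ]
press_spot 330 165 0.59 [ 0.3955 -0.3777  0.0092]
heater_cap 301 75 0.6 [ 0.4961 -0.3354  0.0682]
wedge_tip 331 163 0.98 [ 0.3979 -0.3787  0.0075]
wedge_tip 388 214 0.88 [ 0.3407 -0.4588  0.0076]
wedge_tip 251 241 0.58 [ 0.2881 -0.2855  0.0129]
wedge_heel 388 215 0.8 [ 0.3394 -0.4591  0.0074]
wedge_heel 250 236 0.67 [ 0.2947 -0.2838  0.0127]
wedge_heel 326 171 0.56 [ 0.3875 -0.3735  0.009 ]
timer 422 140 0.61 [ 0.4413 -0.4836  0.0273]
timer 241 42 0.16 [ 0.5356 -0.2597  0.0354]
```

View pics/w1.png

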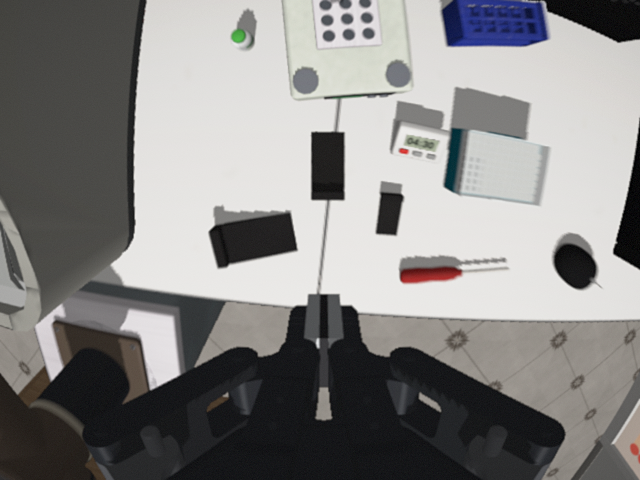

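The wedge shows at (328,166) and the short-foot cap at (306,78). The timer at (420,140) is clear of the path. The wedge has to go about 13 mm left and turn about +5° to line up with the foot, so I'll put shut fingers down to its right.

```bash
python3 - <<'E'
from h import *
rows([(.376,-.385,.27,5.9),(.384,-.405,.215,5.9),(.390,-.425,.155,5.9),(.390,-.425,.095,5.9),(.390,-.425,.035,5.9),(.390,-.425,.012,5.9),(.39,-.425,.004,5.9)])
E
```

```text
cur [ 0.3719 -0.3698  0.3287  5.9717] t 4.2
[0.0025, 0.0156, 0.0587, 0.0, 0.0, 0.001, 0.0084, 0.0363, 0.1137, 0.0, 0.0, 0.001, 0.0123, 0.0568, 0.1737, 0.0, 0.0, 0.001, 0.0123, 0.0568, 0.2337, 0.0, 0.0, 0.001, 0.0123, 0.0568, 0.2937, 0.0, 0.0, 0.001]
[0.0, 0.0, 0.023, 0.0, 0.0, 0.0, 0.0, 0.0, 0.031, 0.0, 0.0, 0.0]
```

Emit:
carry_out(
  deltas=[0.0025,0.0155,0.058,0,0,0,0.0085,0.0365,0.113,0,0,0,0.0125,0.057,0.173,0,0,0,0.0125,0.057,0.233,0,0,0,0.0125,0.057,0.294,0,0,0],
)

```text
time: 4.82
eef_pos: [0.3915, -0.4273, 0.0329]
tcp_rot: [0.999, 0.052, 0.002, 0.003]
contact_force: [0.2, 0.0, 0.1]
opening: 0.001
finger_force: 0.0
```

Emit:
carry_out(
  deltas=[0,0,0.015,0,0,0,0,0,0.025,0,0,0,0,0,0.028,0,0,0,0,0,0.028,0,0,0],
)

```text
time: 5.32
eef_pos: [0.3903, -0.4258, 0.0056]
tcp_rot: [0.999, 0.052, 0.001, 0.002]
contact_force: [0.4, -0.1, 0.6]
opening: -0.002
finger_force: 0.0
```

Emit:
carry_out(
  deltas=[0,-0.006,0,0,0,0,0,-0.011,0,0,0,0,0,-0.013,0,0,0,0,0,-0.015,0,0,0,0,0,-0.017,0,0,0,0],
)

```text
time: 5.95
eef_pos: [0.3876, -0.4074, 0.0033]
tcp_rot: [0.999, 0.052, 0.0, 0.0]
contact_force: [0.8, -0.9, -0.2]
opening: -0.002
finger_force: 0.2
```

Emit:
carry_out(
  deltas=[0,-0.001,0,0,0,0,0,-0.002,0,0,0,0,0,-0.003,0,0,0,0,0,-0.004,0,0,0,0,0,-0.005,0,0,0,0],
)

```text
time: 6.58
eef_pos: [0.387, -0.4024, 0.0033]
tcp_rot: [0.999, 0.052, 0.0, 0.0]
contact_force: [0.8, -0.9, 0.7]
opening: 0.002
finger_force: 0.3
```

```bash
python3 - <<'E'
from h import *
np.set_printoptions(precision=4,suppress=True)
s=ctrl.get_state();print(s["time"],s["eef_pos"],s["contact_force"])
f=ctrl.read_camera("top");p,d=f;W=cloud("top",d)
cv2.imwrite("pics/t2.png",cv2.resize(p[210:340,240:400,::-1],None,fx=4,fy=4,interpolation=cv2.INTER_CUBIC))
p,d,W=look("w2")
P=wedge_fit(p,d,W);print("wedge",ctop(P),len(P))
E
```

```text
6.575 [ 0.387  -0.4024  0.0033] [ 0.7626 -0.889   0.6596]
wedge (array([ 401. , -374.4]), array([72.6, 53. ]), 5.1) 16805
```

View pics/w2.png

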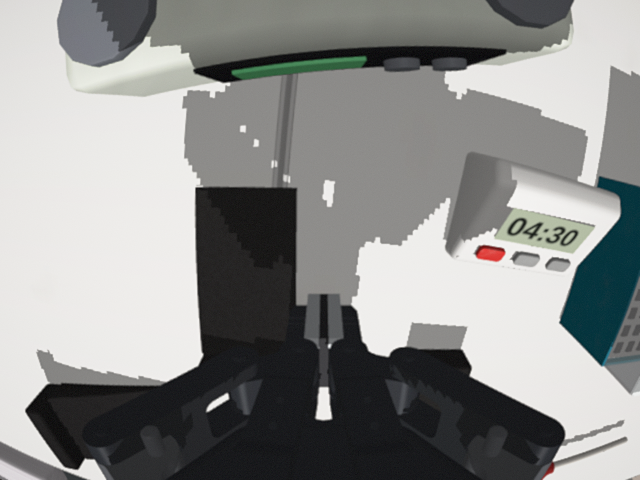

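The wrist view shows the wedge's thin edge from (196,188) to (296,188), with the finger just touching its right side. I'll turn those edge pixels into positions on the bench.

```bash
cat >> h.py <<'E'
def wray(uv,st,z):
    m=ctrl.camera_model("wrist");K=m["intrinsics"];H=m["hand_eye"];x=(uv[0]-K[0,2])/K[0,0];y=(uv[1]-K[1,2])/K[1,1];t=np.hypot(x,y)
    v=np.r_[np.sin(t)*np.array([x,y])/t,np.cos(t)];M=R.from_quat(st["tcp_rot"]).as_matrix()
    o=M@H[:3,3]+st["eef_pos"];v=M@H[:3,:3]@v;return o+v*(z-o[2])/v[2]
F=np.array([.4906,-.3408]);E11=np.array([np.cos(np.radians(11)),np.sin(np.radians(11))]);N11=np.array([-E11[1],E11[0]])
def rep(l,r,st,z=.0018):
    L,Q=wray(l,st,z)[:2],wray(r,st,z)[:2];t=(L+Q)/2;a=L-Q
    print("tip",t.round(4),"width",np.linalg.norm(a).round(4),"heading",np.degrees(np.arctan2(-a[0],a[1])).round(1),"tip rel foot: along %.1f lat %.1f mm"%(1e3*(t-F)@E11,1e3*(t-F)@N11))
E
python3 - <<'E'
from h import *
st=ctrl.get_state();rep((196,188),(296,188),st)
a=wray((203,350),st,.016)[:2]; print("left heel-ish",a)
l=wray((196,188),st,.0018)[:2];print("left side heading",np.degrees(np.arctan2(*(l-a)[::-1])))
E
```

```text
tip [ 0.4367 -0.3668] width 0.0411 heading 4.8 tip rel foot: along -57.9 lat -15.2 mm
left heel-ish [ 0.36670558 -0.35243069]
left side heading 5.139011231783129
```

Emit:
carry_out(
  deltas=[0,0.004,0,0,0,0,0.008,0.004,0,0,0,0,0.008,0,0,0,0,0,0.008,-0.004,0,0,0,-0.04,0.008,-0.007,0,0,0,-0.08],
)

```text
time: 7.3
eef_pos: [0.3943, -0.3943, 0.0033]
tcp_rot: [0.996, 0.093, 0.0, 0.0]
contact_force: [0.6, -1.3, -0.1]
opening: -0.002
finger_force: 0.2
```

```bash
python3 - <<'E'
from h import *
st=ctrl.get_state();print(st["time"],st["eef_pos"],st["contact_force"])
p,d,W=look("w3")
g=cv2.cvtColor(p,cv2.COLOR_RGB2GRAY)
# thin-edge: for columns, topmost row where dark run begins
for u in range(150,310,10):
    col=g[120:330,u].astype(int);i=np.where((col<55)&(d[120:330,u]>0))[0];print(u,120+i[0] if len(i) else None,end="; ")
print()
for v in range(190,340,15):
    r=g[v,120:340].astype(int);i=np.where(r<55)[0];print(v,120+i[0] if len(i) else None,end="; ")
E
```

```text
7.3 [ 0.39425911 -0.39426656  0.0033426 ] [ 0.57454383 -1.29163656 -0.07885467]
150 None; 160 None; 170 None; 180 None; 190 None; 200 None; 210 200; 220 201; 230 201; 240 202; 250 203; 260 205; 270 206; 280 207; 290 208; 300 209; 
190 None; 205 209; 220 207; 235 206; 250 205; 265 204; 280 204; 295 203; 310 202; 325 202;
```

```bash
cat >> h.py <<'E'
def edge(p,st,zs=.0018):
    """wedge from wrist picture: fit thin edge & left side lines"""
    g=cv2.cvtColor(p,cv2.COLOR_RGB2GRAY).astype(int);dark=g<55
    n,l=cv2.connectedComponents(dark.astype(np.uint8));return l
E
python3 - <<'E'
from h import *
st=ctrl.get_state();p=np.load("w3.npz")["p"];g=cv2.cvtColor(p,cv2.COLOR_RGB2GRAY)
print(g[225,285:330],g[225,200:216]);print(g[195:215,302],g[195:216,306],g[195:216,310])
for r in [302,306,310]: rep((209,200),(r,209.5),st)
E
```

```text
[ 24  21  21  20  20  27  26  25  25  22  24  24  26  23  22  21  18  22
  26  22  19  41  83 107 118 127 135 141 142 142 141 141 140 140 143 142
 141 140 142 139 142 142 141 142 141] [237 237 238 241 240 164  74  32  34  33  37  37  40  42  41  38]
[121 122 123 122 121 121 122 120 120 118 118 117 107  79  39  20  23  21
  24  27] [158 163 137 119 116 133 182 193 179 161 144 128 131 129  67  23  22  18
  20  23  21] [146 146 146 138 118 114 116 113 115 118 118 119 120 119 117 117 116 119
 119 117 117]
tip [ 0.4345 -0.3592] width 0.0383 heading 4.2 tip rel foot: along -58.6 lat -7.4 mm
tip [ 0.4346 -0.36  ] width 0.0399 heading 4.5 tip rel foot: along -58.6 lat -8.2 mm
tip [ 0.4348 -0.3608] width 0.0415 heading 4.7 tip rel foot: along -58.6 lat -9.0 mm
```

Emit:
carry_out(
  deltas=[0,0.005,0,0,0,0,0.01,0.005,0.001,0,0,0,0.01,0.002,0.001,0,0,0,0.01,-0.002,0.001,0,0,0,0.01,-0.006,0.001,0,0,0],
)

```text
time: 7.98
eef_pos: [0.4029, -0.3865, 0.0023]
tcp_rot: [0.996, 0.092, 0.0, 0.0]
contact_force: [-0.2, 0.0, -0.7]
opening: -0.001
finger_force: 0.2
```

```bash
cat >> h.py <<'E'
def corners(p,left=True):
    g=cv2.cvtColor(p,cv2.COLOR_RGB2GRAY).astype(np.uint8)
    m=(g<62).astype(np.uint8);m[:95]=0;m[262:]=0
    n,l,s,c=cv2.connectedComponentsWithStats(m)
    k=[i for i in range(1,n) if s[i,4]>2000];k=min(k,key=lambda i:abs(c[i][0]-280))
    cs,_=cv2.findContours((l==k).astype(np.uint8),cv2.RETR_EXTERNAL,cv2.CHAIN_APPROX_NONE)
    q=cv2.boxPoints(cv2.minAreaRect(max(cs,key=len)));q=cv2.approxPolyDP(max(cs,key=len),4,True)[:,0]
    return q
E
python3 - <<'E'
from h import *
st=ctrl.get_state();print(st["time"],st["eef_pos"],st["contact_force"])
p,d,W=look("w4");q=corners(p);print(q.tolist())
E
```

```text
7.975 [ 0.40292756 -0.38653521  0.00226325] [-0.15413928  0.03162772 -0.69665316]
[[204, 228], [203, 261], [300, 261], [301, 234]]
```

```bash
python3 - <<'E'
from h import *
st=ctrl.get_state();rep((204,228),(302,234.5),st)
p=np.load("w4.npz")["p"];cv2.imwrite("pics/w4c.png",cv2.resize(p[150:400,160:400,::-1],None,fx=2.3,fy=2.3))
E
```

```text
tip [ 0.4323 -0.352 ] width 0.0409 heading 6.5 tip rel foot: along -59.4 lat 0.2 mm
```

View pics/w4c.png

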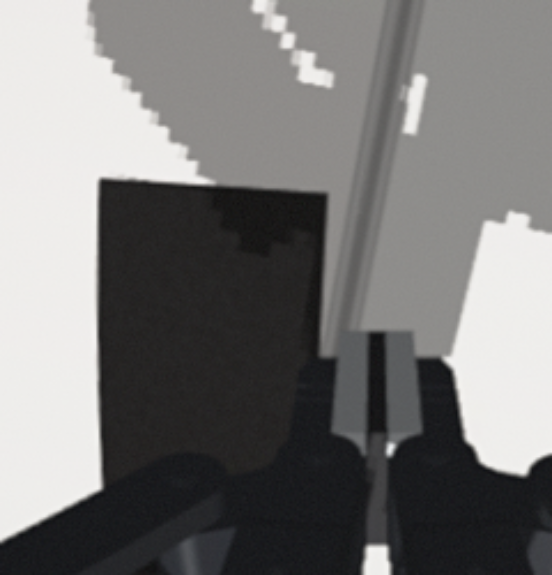

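The thin edge now runs from (204,228) to (302,234) in the wrist picture, in line with the foot (lateral offset about 0). The heading is about 4.5° short. I'll go behind the heel, slightly right of its middle, with the tool turned to 11°.

```bash
python3 - <<'E'
from h import *
M=R.from_quat(ctrl.get_state()["tcp_rot"]).as_matrix();print(M[:,2])
rows([(.403,-.396,.03,11),(.385,-.390,.07,11),(.335,-.375,.07,11),(.321,-.371,.04,11),(.321,-.371,.006,11),])
E
```

```text
[-3.85372671e-04  6.52477340e-04 -9.99999713e-01]
cur [ 4.02700e-01 -3.86000e-01  2.10000e-03  1.05427e+01] t 8.025
[-0.0016, 0.0099, -0.0279, 0.0, 0.0, -0.008, -0.0182, 0.0007, -0.0679, 0.0, 0.0, -0.008, -0.0646, -0.0232, -0.0679, 0.0, 0.0, -0.008, -0.0776, -0.0297, -0.0379, 0.0, 0.0, -0.008, -0.0776, -0.0297, -0.0039, 0.0, 0.0, -0.008]
```

Emit:
carry_out(
  deltas=[-0.0015,0.01,-0.028,0,0,-0.008,-0.018,0.001,-0.068,0,0,-0.008,-0.0645,-0.023,-0.068,0,0,-0.008,-0.0775,-0.0295,-0.038,0,0,-0.008,-0.0775,-0.0295,-0.004,0,0,-0.008],
)

```text
time: 8.65
eef_pos: [0.3206, -0.372, 0.0065]
tcp_rot: [0.995, 0.095, 0.0, 0.001]
contact_force: [-0.1, 0.8, -0.6]
opening: 0.003
finger_force: 0.0
```

Emit:
carry_out(
  deltas=[0.006,0,0,0,0,0,0.011,0,0,0,0,0,0.015,0,0,0,0,0,0.018,0,0,0,0,0,0.02,0,0,0,0,0],
)

```text
time: 9.28
eef_pos: [0.3415, -0.3687, 0.007]
tcp_rot: [0.995, 0.096, 0.0, 0.001]
contact_force: [-1.0, -0.3, 0.4]
opening: -0.001
finger_force: 0.5
```

```bash
python3 - <<'E'
from h import *
st=ctrl.get_state();print(st["time"],st["eef_pos"],st["contact_force"])
p,d,W=look("w5");q=corners(p);print(q.tolist())
E
```

```text
9.275 [ 0.34151331 -0.36869136  0.00700748] [-1.01489175 -0.33320908  0.41249547]
[[264, 95], [256, 261], [359, 261], [370, 95]]
```

View pics/w5.png

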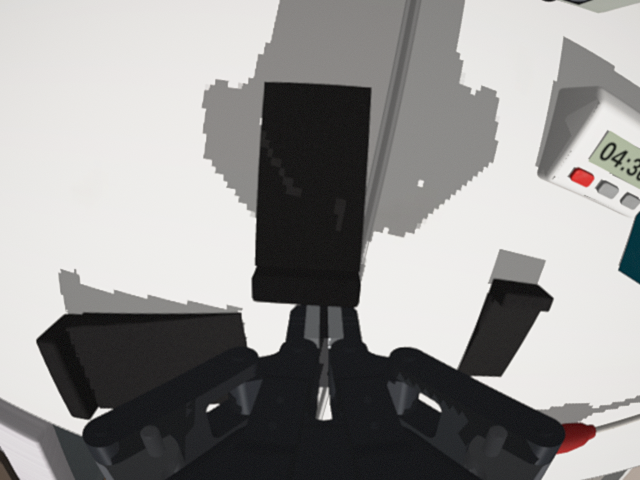

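The wrist view shows the thin edge from (265,83) to (371,88) and the fingers touching the heel back right of centre at (325,305). The big wedge and the timer are clear.

```bash
python3 - <<'E'
from h import *
rep((265,83),(371,88),ctrl.get_state())
E
```

```text
tip [ 0.4329 -0.3497] width 0.0413 heading 8.0 tip rel foot: along -58.3 lat 2.3 mm
```

Emit:
carry_out(
  deltas=[0.003,0,0,0,0,0,0.006,0,0,0,0,0,0.009,0,0,0,0,0,0.012,0,0,0,0,0,0.015,0,0,0,0,0],
)

```text
time: 9.95
eef_pos: [0.3559, -0.3652, 0.0063]
tcp_rot: [0.995, 0.096, -0.0, -0.0]
contact_force: [-1.2, -0.1, 0.7]
opening: 0.001
finger_force: 0.6
```

```bash
python3 - <<'E'
from h import *
st=ctrl.get_state();print(st["time"],st["eef_pos"],st["contact_force"])
p,d,W=look("w6");p[:60]=255
g=cv2.cvtColor(p,cv2.COLOR_RGB2GRAY)
for u in range(250,390,8):
    i=np.where(g[60:260,u]<60)[0];print(u,60+i[0] if len(i) else None,end="; ")
print()
for v in (110,140,180,220): i=np.where(g[v,200:420]<60)[0];print(v,200+i[0],200+i[-1])
E
```

```text
9.95 [ 0.35590144 -0.3652214   0.00626238] [-1.17164854 -0.14741142  0.68278373]
250 None; 258 88; 266 87; 274 87; 282 86; 290 86; 298 86; 306 86; 314 86; 322 86; 330 86; 338 86; 346 85; 354 86; 362 None; 370 None; 378 None; 386 None; 
110 251 357
140 251 358
180 251 358
220 253 358
```

```bash
python3 - <<'E'
from h import *
rep((252,87.5),(359,86),ctrl.get_state())
E
```

```text
tip [ 0.4461 -0.3416] width 0.0416 heading 11.1 tip rel foot: along -43.8 lat 7.7 mm
```

The wedge now heads 11.1° with a square heel, but it sits about 7.7 mm left of the foot line. I'll shift the fingers left on the heel and push slightly to the right to correct that.

Emit:
carry_out(
  deltas=[-0.005,0,0,0,0,0,-0.005,-0.01,0,0,0,0,-0.001,-0.01,0,0,0,0,0.002,-0.0095,0,0,0,0,0.006,-0.0088,0,0,0,0],
)

```text
time: 10.62
eef_pos: [0.3603, -0.3556, 0.0063]
tcp_rot: [0.995, 0.096, -0.0, 0.0]
contact_force: [-0.2, 0.6, 0.2]
opening: -0.002
finger_force: 0.2
```

Emit:
carry_out(
  deltas=[0.004,0.0007,0,0,0,0,0.008,0.0015,0,0,0,0,0.012,0.0022,0,0,0,0,0.016,0.003,0,0,0,0,0.018,0.0035,0,0,0,0],
)

```text
time: 11.25
eef_pos: [0.3785, -0.3556, 0.0063]
tcp_rot: [0.995, 0.096, -0.0, -0.0]
contact_force: [-1.8, 0.8, 0.8]
opening: -0.0
finger_force: 0.5
```

```bash
cat >> h.py <<'E'
def tipline(name):
    st=ctrl.get_state();print("t",st["time"],st["eef_pos"].round(4),"F",np.round(st["contact_force"],1))
    p,d,W=look(name);g=cv2.cvtColor(p,cv2.COLOR_RGB2GRAY);v0=70
    m=(g<60).astype(np.uint8);n,l=cv2.connectedComponents(m);k=l[200,310];m=l==k
    s=[(np.where(m[v])[0].min(),np.where(m[v])[0].max()) for v in (130,160,190)];print("sides",s)
    us=np.arange(s[0][0]+6,s[0][1]-5,4);vs=np.array([np.where(m[:,u])[0].min() for u in us]);f=np.polyfit(us,vs,1);print("res",np.abs(vs-np.polyval(f,us)).max().round(1),vs)
    a=s[0][0];b=s[0][1]+1;rep((a,np.polyval(f,a)),(b,np.polyval(f,b)),st)
E
python3 -c "
from h import *
tipline('w7')"
```

```text
t 11.25 [ 0.3785 -0.3556  0.0063] F [-1.8  0.8  0.8]
sides [(np.int64(279), np.int64(385)), (np.int64(279), np.int64(385)), (np.int64(279), np.int64(385))]
res 0.8 [86 86 86 86 86 86 86 86 86 86 86 86 86 86 86 86 86 86 86 86 86 86 86 87]
tip [ 0.4707 -0.3423] width 0.0415 heading 11.3 tip rel foot: along -19.8 lat 2.3 mm
```

Emit:
carry_out(
  deltas=[-0.005,0,0,0,0,0,-0.005,0.0055,0,0,0,0,0,0.0055,0,0,0,0,0.004,0.0055,0,0,0,0,0.008,0.0055,0,0,0,0],
)

```text
time: 11.92
eef_pos: [0.3875, -0.3595, 0.0064]
tcp_rot: [0.995, 0.096, -0.0, 0.0]
contact_force: [-1.4, -0.7, 1.0]
opening: -0.002
finger_force: 0.6
```

Emit:
carry_out(
  deltas=[0.003,0,0,0,0,0,0.006,0,0,0,0,0,0.008,0,0,0,0,0,0.01,0,0,0,0,0,0.012,0,0,0,0,0],
)

```text
time: 12.55
eef_pos: [0.3991, -0.3571, 0.0063]
tcp_rot: [0.995, 0.096, -0.0, -0.0]
contact_force: [-0.9, -0.3, 0.9]
opening: -0.003
finger_force: 0.7
```

```bash
python3 -c "
from h import *
tipline('w8')"
```

```text
t 12.55 [ 0.3991 -0.3571  0.0063] F [-0.9 -0.3  0.9]Traceback (most recent call last):
  File "<string>", line 3, in <module>
    tipline('w8')
    ~~~~~~~^^^^^^
  File "h.py", line 70, in tipline
    s=[(np.where(m[v])[0].min(),np.where(m[v])[0].max()) for v in (130,160,190)];print("sides",s)
        ~~~~~~~~~~~~~~~~~~~~~^^
    return umr_minimum(a, axis, None, out, keepdims, initial, where)
ValueError: zero-size array to reduction operation minimum which has no identity
```

Emit:
carry_out(
  deltas=[0.001,0,0,0,0,0,0.002,0,0,0,0,0,0.003,0,0,0,0,0,0.004,0,0,0,0,0],
)

```text
time: 13.1
eef_pos: [0.403, -0.3563, 0.0063]
tcp_rot: [0.995, 0.096, 0.0, -0.0]
contact_force: [-1.6, -1.3, 0.2]
opening: 0.001
finger_force: 0.5
```

```bash
sed -i 's/(g<60)/(g<68)/; s/l\[200,310\]/l[150,320]/' h.py; python3 -c "
from h import *
p,d,W=look('w9');np.set_printoptions(linewidth=200)
print(ctrl.get_state()['contact_force'])
P=W[(W[...,2]>.0665)&(W[...,2]<.0725)&(d>0)&(np.hypot(W[...,0]-.4906,W[...,1]+.3408)<.03)];print('cap',len(P) and (P.mean(0),ctop(P)))
"
```

```text
[-1.42729568  0.1408994   0.71219959]
cap (array([ 0.49072922, -0.34022059,  0.06853609]), (array([ 490.8, -340.1]), array([27.5, 27.3]), 87.6))
```

View pics/w9.png

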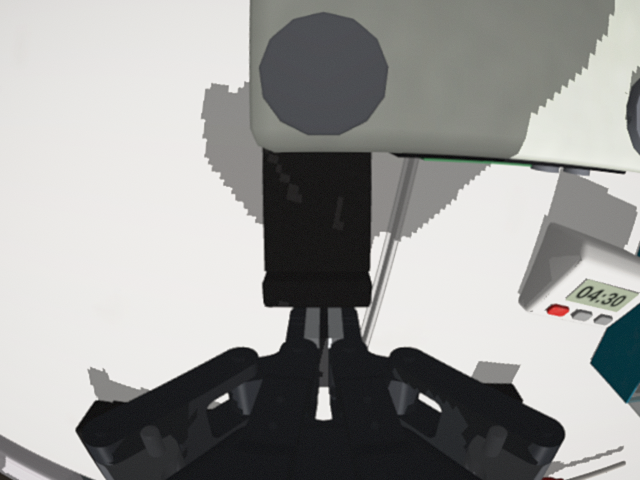

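The wrist view shows the wedge (262–370 px wide) squarely under the cap at (323,75), and no resistance yet. I'll go on in small steps and watch the force.

Emit:
carry_out(
  deltas=[0.001,0,0,0,0,0,0.002,0,0,0,0,0,0.003,0,0,0,0,0,0.004,0,0,0,0,0],
)

```text
time: 13.65
eef_pos: [0.4069, -0.3556, 0.0063]
tcp_rot: [0.995, 0.096, 0.0, -0.0]
contact_force: [-0.6, -0.6, -0.2]
opening: -0.0
finger_force: 0.3
```

Emit:
carry_out(
  deltas=[0.001,0,0,0,0,0,0.002,0,0,0,0,0,0.002,0,0,0,0,0],
)

```text
time: 14.02
eef_pos: [0.409, -0.3552, 0.0063]
tcp_rot: [0.995, 0.096, 0.0, 0.0]
contact_force: [-0.1, 0.3, 0.8]
opening: -0.003
finger_force: 0.0
```

Emit:
carry_out(
  deltas=[0.001,0,0,0,0,0,0.002,0,0,0,0,0,0.002,0,0,0,0,0],
)

```text
time: 14.4
eef_pos: [0.4109, -0.3549, 0.0063]
tcp_rot: [0.995, 0.096, 0.0, 0.0]
contact_force: [-0.1, -0.1, -0.3]
opening: 0.0
finger_force: 0.1
```

Emit:
carry_out(
  deltas=[0.001,0,0,0,0,0,0.002,0,0,0,0,0,0.002,0,0,0,0,0],
)

```text
time: 14.78
eef_pos: [0.4129, -0.3545, 0.0064]
tcp_rot: [0.995, 0.096, 0.0, 0.0]
contact_force: [0.5, -0.1, 0.3]
opening: 0.002
finger_force: 0.1
```

Emit:
carry_out(
  deltas=[0.001,0,0,0,0,0,0.002,0,0,0,0,0],
)

```text
time: 15.02
eef_pos: [0.4145, -0.3542, 0.0064]
tcp_rot: [0.995, 0.096, -0.0, -0.0]
contact_force: [-2.5, -0.8, 1.5]
opening: 0.001
finger_force: 1.3
```

```bash
python3 -c "
from h import *
p,d,W=look('w10');q=np.load('w9.npz')['p']
for n,a in (('w9',q),('w10',p)):
    g=cv2.cvtColor(a,cv2.COLOR_RGB2GRAY)
    print(n,'sides',[ (np.where(g[v,230:400]<60)[0][[0,-1]]+230).tolist() for v in (180,220,250,290)],'heel low',[np.where(g[280:330,u]>60)[0][0]+280 for u in (270,280,365)])
P=W[(W[...,2]>.0665)&(W[...,2]<.0735)&(d>0)&(np.hypot(W[...,0]-.4906,W[...,1]+.3408)<.03)];print('cap',P.mean(0),ctop(P));print(ctrl.get_state()['contact_force'])
"
```

```text
w9 sides [[263, 370], [264, 370], [265, 369], [263, 370]] heel low [np.int64(307), np.int64(306), np.int64(306)]Traceback (most recent call last):
  File "<string>", line 6, in <module>
    print(n,'sides',[ (np.where(g[v,230:400]<60)[0][[0,-1]]+230).tolist() for v in (180,220,250,290)],'heel low',[np.where(g[280:330,u]>60)[0][0]+280 for u in (270,280,365)])
                       ~~~~~~~~~~~~~~~~~~~~~~~~~~~~^^^^^^^^
IndexError: index 0 is out of bounds for axis 0 with size 0
```

Resistance has begun at 2.5 N, so the foot is touching. Now half-millimetre steps.

Emit:
carry_out(
  deltas=[0.0005,0,0,0,0,0,0.001,0,0,0,0,0],
)

```text
time: 15.32
eef_pos: [0.4151, -0.354, 0.0063]
tcp_rot: [0.995, 0.096, -0.001, -0.0]
contact_force: [-5.0, -0.7, 2.5]
opening: 0.0
finger_force: 2.6
```

Emit:
carry_out(
  deltas=[0.0005,0,0,0,0,0,0.001,0,0,0,0,0],
)

```text
time: 15.58
eef_pos: [0.4157, -0.3539, 0.0063]
tcp_rot: [0.995, 0.096, -0.001, -0.0]
contact_force: [-6.3, -0.6, 4.0]
opening: -0.002
finger_force: 3.5
```

Push force reached about 6 N. That is seated, so I'll stop here and check the heater and wedge before backing off.

```bash
python3 -c "
from h import *
print(ctrl.get_state()['contact_force'])
p,d,W=look('w11')
P=W[(W[...,2]>.0665)&(W[...,2]<.0745)&(d>0)&(np.hypot(W[...,0]-.4906,W[...,1]+.3408)<.03)];print('cap',P.mean(0),ctop(P))
g=cv2.cvtColor(p,cv2.COLOR_RGB2GRAY)
c=p[100:330,200:440,::-1];cv2.imwrite('pics/w11c.png',cv2.resize(c,None,fx=2.3,fy=2.3))
"
```

```text
[-6.30242786 -0.6158522   3.98906206]
cap [ 0.49131516 -0.34006089  0.06853946] (array([ 491.3, -340.1]), array([27.8, 27.1]), -80.0)
```

View pics/w11.png

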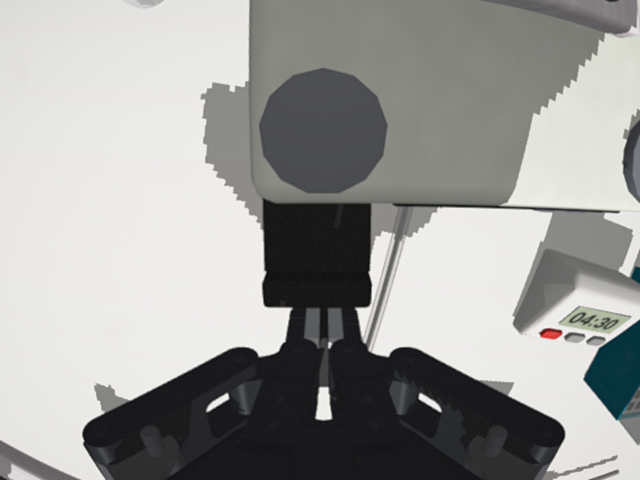

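The wrist view shows the wedge seated under the front face, square and centred below the cap at (323,131). The cap hasn't moved or risen: 0.491, -0.340, 0.0685. Now I'll back off and go over the cap.

Emit:
carry_out(
  deltas=[-0.006,0,0,0,0,0,-0.02,0,0,0,0,0,-0.025,0,-0.05,0,0,0,-0.02,0,-0.1,0,0,0],
)

```text
time: 16.12
eef_pos: [0.3957, -0.357, 0.1064]
tcp_rot: [0.995, 0.095, -0.0, -0.001]
contact_force: [0.2, -1.2, 0.1]
opening: 0.002
finger_force: 0.0
```

```bash
python3 -c "
from h import *
rows([(.42,-.353,.1,11.0),(.465,-.345,.095,11),(.4912,-.3402,.09,11),(.4912,-.3402,.08,11)])
p,d,W=look('w12')
P=W[(W[...,2]>.0665)&(W[...,2]<.0745)&(d>0)&(np.hypot(W[...,0]-.4906,W[...,1]+.3408)<.03)];print('cap',P.mean(0),ctop(P))
P=wedge_fit(p,d,W,(.46,-.345),.06);print('wedge',ctop(P),P[:,:2].min(0))
"
```

```text
cur [ 0.3957 -0.357   0.1064 10.9024] t 16.125
[0.0247, 0.0007, 0.0064, 0.0, 0.0, -0.002, 0.0704, 0.0013, 0.0114, 0.0, 0.0, -0.002, 0.097, 0.0016, 0.0164, 0.0, 0.0, -0.002, 0.097, 0.0016, 0.0264, 0.0, 0.0, -0.002]
cap [ 0.49098395 -0.34018263  0.06853834] (array([ 491.2, -340.1]), array([27.2, 27. ]), -79.0)
wedge (array([ 452.3, -345.6]), array([55.1, 41.4]), 11.1) [ 0.42163553 -0.36996242]
```

Emit:
carry_out(
  deltas=[0.025,0.0005,0.006,0,0,0,0.07,0.0015,0.011,0,0,0,0.097,0.0015,0.018,0,0,0,0.097,0.0015,0.028,0,0,0,0.097,0.0015,0.033,0,0,0],
)

```text
time: 16.8
eef_pos: [0.4912, -0.3401, 0.0719]
tcp_rot: [0.995, 0.096, -0.001, -0.001]
contact_force: [-0.2, 0.0, -0.1]
opening: 0.004
finger_force: 0.0
```

Emit:
carry_out(
  deltas=[0,0,0.001,0,0,0,0,0,0.002,0,0,0,0,0,0.003,0,0,0,0,0,0.004,0,0,0,0,0,0.005,0,0,0],
)

```text
time: 17.42
eef_pos: [0.4926, -0.3407, 0.0691]
tcp_rot: [0.995, 0.096, -0.0, 0.0]
contact_force: [-1.4, 0.9, 7.2]
opening: 0.003
finger_force: 3.3
```

Emit:
carry_out(
  deltas=[0,0,0.0005,0,0,0,0,0,0.001,0,0,0,0,0,0.0015,0,0,0,0,0,0.0015,0,0,0],
)

```text
time: 17.92
eef_pos: [0.4926, -0.3407, 0.069]
tcp_rot: [0.995, 0.096, -0.001, -0.0]
contact_force: [-4.4, 2.6, 10.3]
opening: -0.004
finger_force: 5.1
```

The press holds at 10 N with no give. The arm also leans radially outward by about 5 N, so I'll ease that out to make the press straight down.

Emit:
carry_out(
  deltas=[-0.0005,-0.0005,0,0,0,0,-0.001,-0.001,0.0003,0,0,0,-0.001,-0.001,0.0003,0,0,0],
)

```text
time: 18.3
eef_pos: [0.4925, -0.3407, 0.069]
tcp_rot: [0.995, 0.096, 0.001, 0.001]
contact_force: [-0.9, 2.0, 8.7]
opening: -0.001
finger_force: 4.1
```

Emit:
carry_out(
  deltas=[-0.0005,-0.0007,0.001,0,0,0,-0.001,-0.0014,0.002,0,0,0,-0.001,-0.0014,0.002,0,0,0],
)

```text
time: 18.68
eef_pos: [0.4925, -0.3406, 0.0689]
tcp_rot: [0.995, 0.096, 0.002, 0.003]
contact_force: [-1.4, 1.3, 12.8]
opening: -0.005
finger_force: 6.4
```

```bash
python3 -c "
from h import *
s=ctrl.get_state();print(s['time'],s['eef_pos'],s['contact_force'])
p,d=ctrl.read_camera('top');W=cloud('top',d);cv2.imwrite('pics/t3.png',cv2.resize(p[140:380,220:420,::-1],None,fx=2.5,fy=2.5,interpolation=cv2.INTER_CUBIC))
p,d=ctrl.read_camera('scene');cv2.imwrite('pics/s3.png',cv2.resize(p[210:350,200:420,::-1],None,fx=3.5,fy=3.5,interpolation=cv2.INTER_CUBIC))
for uv in [(273,175),(326,164),(341,229)]:print(world('top',uv,d) if 0 else W[uv[1]-2:uv[1]+3,uv[0]-2:uv[0]+3].reshape(-1,3).mean(0))
"
```

```text
18.675 [ 0.49246781 -0.34059755  0.06887141] [-1.41812644  1.3208087  12.80009594]
[ 0.61446523 -0.31571006  0.06939081]
[ 0.63376741 -0.41234163  0.07000717]
[ 0.51507962 -0.43863416  0.06853993]
```

View pics/s3.png

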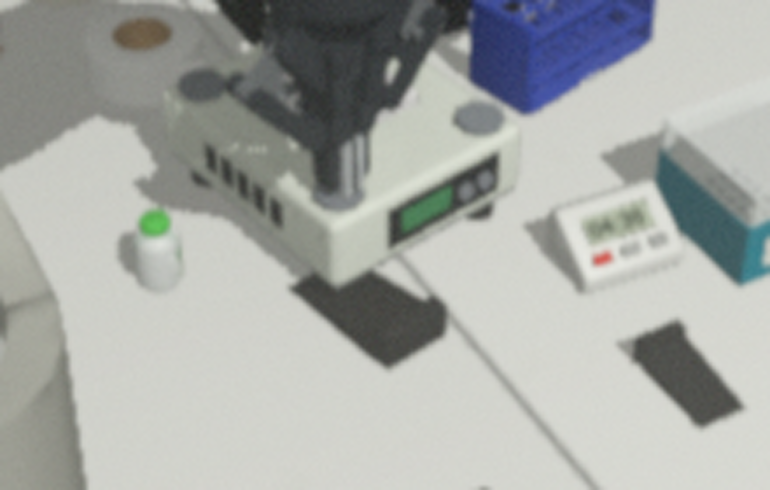

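The scene crop shows the fingertips on the front-left cap at (340,195), the wedge under that corner at (375,310), the heater level, and the vial and timer untouched. The press holds at 12.8 N straight down with no give. Handing in.

```bash
python3 -c "
from plant import ctrl
print(ctrl.sign_off())"
```

```text
the job is handed in; nothing more can be done
None
```

The middle-sized wedge is pushed snug under the heater's front-left foot. The heater is level and unmoved to within about 1 mm. I handed the job in at about 19 s with the fingertips holding a 12.8 N downward press on the cap; it gave about 0.2 mm as the press rose from 7 N.

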